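# Line up the pump bottle sizes on the display board

## Robot

A 6-joint arm with a two-finger parallel gripper is mounted at the origin on the work surface. World frame = base frame: x ahead of the robot, y to its left, z up, the work surface at z = 0. Lengths are in m, angles in degrees, forces in N, time in s.
With the tool pointing down it reaches from about 0.3 to 0.825 m from the base axis. Payload 5.4 kg.
Tool frame: the origin (TCP) lies midway between the tips of the shut fingers; the grasp point (between the pads) lies 19 mm behind it; z points along the fingers, y is the line along which they close (so a half turn about z gives the same grasp; the last joint's range is limited). The gripper opens to 92 mm and grips with 3 to 60 N. Pads are 20 mm wide; open, the fingers measure 128 mm over their backs; the gripper's body (75 mm by 189 mm) begins 69 mm behind the grasp point.
Start: joints at [55.743, 9.076, 91.501, -0, 79.423, -12.038], TCP at [0.217, 0.532, 0.215] pointing down, gripper open.
Joint ranges: [-166.64, 166.64], [-54.1, 131.32], [10.49, 154.53], [-73.88, 253.88], [9.74, 151.15], [-171.62, 171.62]. Speed limits (degrees/s): [147.25, 147.25, 180, 180, 180, 180].

## Interface

Orientations are given as a 3x3 rotation matrix whose columns are the frame's x, y, z axes.
In Python, from cell import read_state, get_image, get_calibration, hand_in gives the robot as it stands.
- The arm moves only by the tool play_rows, never from a script. Its argument "series" is a list of rows, each an object with "slide": the shift along the tool's x, y, z in m, a list of three; "delta_rot": the turn, a rotation vector about the tool's x, y, z in rad, a list of three; "hand": the closure, from -1 (fully open) to 1 (shut), so that 0 is half open. A call has 1 to 12 rows; each row is the pose to reach, as a shift and turn from the pose commanded when the call began, along the tool's axes at that moment; what a row does not reach only later rows make up. A row lasts 1/8 s, in which the tool goes at most 62.5 mm and 10.7 degrees, less where a joint would pass 70% of its speed; a pose out of reach is approached as far as the arm can. A call with a gripper value outside its range is refused whole. The fingers move at their own pace and stop on an object; the grip force is fixed at half the most. Time passes only in rows, so rows that repeat a pose let the fingers close. It gives the time, the measured TCP pose, the force, the opening and the grip force at its end, in the units of the state.
- read_state(): the state, without advancing time (a new reading comes with each control period).
- get_image(name): name is "side" or "top"; returns (picture, depth): 400x640x3 uint8, blue, green, red; 400x640 float32, m along the optical axis (not along the pixel's ray), 0 where there is no reading.
- get_calibration(name): a dict with "fx", "fy", "cx", "cy" (pixels), "T" (4x4, takes a point from camera to world coordinates). Camera axes: x right, y down, z forward; pixel columns grow to the right and rows downward; lengths in m; the calibration is good to about 2 mm. A picture is of the moment at which its call begins. get_calibration takes no time and is no camera call.
- hand_in(): hands the job in; it is judged then, once.
The state is a dict: "t": time; "joint_positions": joint angles; "joint_vel": joint speeds; "joint_torque": joint torques, N m; "ee_pos": TCP position; "orientation": TCP orientation; "force": force on the tool from outside, world axes, zero at the start; "moment": the same for the moment, N m; "grip_width": finger opening in m; "finger_force": force on a finger pad.
Only numpy, scipy, OpenCV 4.12 (cv2) and the standard library are available. Lean on these libraries where they do the work, as an engineer would, in place of code of your own. Each camera call takes 0.05 s, during which the arm holds its last target. There are 200 camera calls.

## Task

Stand the four green pump bottles on the display board in order of size, one centred on each round mark, with the largest at the end with the red disc, going down to the smallest at the end with the yellow disc. Leave every bottle upright and let go of, do not knock any of them over on the way, and leave the pink bottle where it stands.

Things in the scene. Friction and masses are not known exactly. Their poses are not given: they have to be found in the camera images.
- bottle_xl: The largest of the four loose green pump bottles with white pumps: 163 mm tall in all. Straight round green body 62 mm in diameter from its underside up to 128 mm, then 10 mm of cone-shaped shoulder and 25 mm of white pump, whose short spout does not reach past the body. Stands upright. Origin: centre of its underside, z up.
- bottle_l: The second largest of the four loose green pump bottles with white pumps: 141 mm tall in all. Straight round green body 54 mm in diameter from its underside up to 106 mm, then 10 mm of cone-shaped shoulder and 25 mm of white pump, whose short spout does not reach past the body. Stands upright. Origin: centre of its underside, z up.
- bottle_m: The second smallest of the four loose green pump bottles with white pumps: 119 mm tall in all. Straight round green body 46 mm in diameter from its underside up to 84 mm, then 10 mm of cone-shaped shoulder and 25 mm of white pump, whose short spout does not reach past the body. Stands upright. Origin: centre of its underside, z up.
- bottle_s: The smallest of the four loose green pump bottles with white pumps: 97 mm tall in all. Straight round green body 38 mm in diameter from its underside up to 62 mm, then 10 mm of cone-shaped shoulder and 25 mm of white pump, whose short spout does not reach past the body. Stands upright. Origin: centre of its underside, z up.
- mark_1: One of four round pale green marks with a dark rim, 68 mm across, printed flat on top of a light wooden board (92 x 440 mm, 10 mm thick, fixed to the table). The marks lie in one straight row along the board's length, 85 mm apart; this is number 1 counted from the robot's right (-y) end. Origin: centre of the mark on the board's top, 10 mm above the table; its y axis runs along the row towards the higher numbers, z up.
- mark_2: One of four round pale green marks with a dark rim, 68 mm across, printed flat on top of a light wooden board (92 x 440 mm, 10 mm thick, fixed to the table). The marks lie in one straight row along the board's length, 85 mm apart; this is number 2 counted from the robot's right (-y) end. Origin: centre of the mark on the board's top, 10 mm above the table; its y axis runs along the row towards the higher numbers, z up.
- mark_3: One of four round pale green marks with a dark rim, 68 mm across, printed flat on top of a light wooden board (92 x 440 mm, 10 mm thick, fixed to the table). The marks lie in one straight row along the board's length, 85 mm apart; this is number 3 counted from the robot's right (-y) end. Origin: centre of the mark on the board's top, 10 mm above the table; its y axis runs along the row towards the higher numbers, z up.
- mark_4: One of four round pale green marks with a dark rim, 68 mm across, printed flat on top of a light wooden board (92 x 440 mm, 10 mm thick, fixed to the table). The marks lie in one straight row along the board's length, 85 mm apart; this is number 4 counted from the robot's right (-y) end. Origin: centre of the mark on the board's top, 10 mm above the table; its y axis runs along the row towards the higher numbers, z up.
- red_tag: Flat red disc, 30 mm across and 3 mm high, fixed on the board at one end of the row, 68 mm beyond the nearest mark's centre: it shows the end where the largest bottle belongs. (A yellow disc of the same size is at the other end, for the smallest.) Origin: centre of its underside, on the board's top.
- pink_bottle: Bystander: pink pump bottle with a dark blue pump, 60 mm in diameter and 160 mm tall, loose on the table to the robot's left (+y) of the board. (A pale frosted bottle, 54 mm in diameter and 145 mm tall, stands about as far to the right of the board, and a 12 mm high stack of labels lies beyond it; neither is needed.) Origin: centre of its underside, z up.
There are look-alikes about, which are no part of the job. What is shaped like the bottle_s but blue is not meant.

How it is judged:
By the outcome, as a careful person would: the job done as asked, in the order asked, and still so for the second after the job is handed in, with the robot touching nothing.
It also fails if it takes over 112 s, if anything falls off the work surface, if the arm or the gripper's body presses on something with over 40 N, if the wrist force passes 120 N, or if a joint passes its speed limit or range.

## Working session

There is one attempt and no reset: what is moved stays moved. The work goes in short steps, Python scripts to look and compute and a tool call to move; the robot and the scene stay as the last step left them, time stands still between calls to the robot, and variables do not carry over. Pictures are saved under pics/ and viewed, at most 14 in all, crops included, and the job is handed in when it is done.

Besides the shell and the picture viewer there is one more tool, called after ">>>" as name(argument=value, ...) on one line, values as JSON. play_rows: Moves the arm, as the interface text tells. Its arguments: {"type":"object","properties":{"series":{"type":"array"}},"required":["series"]}

```bash
mkdir -p pics; ls
python3 - <<'E'
from cell import *
import cv2,numpy as np
for n in("top","side"):
    p,d=get_image(n);cv2.imwrite(f"pics/{n}0.png",p);np.save(f"pics/{n}0.npy",d)
    c=get_calibration(n);print(n,c)
s=read_state();print(s)
E
```

```text
pics
top {'fx': 489.28004535116884, 'fy': 489.28004535116884, 'cx': 315.044068733249, 'cy': 199.14139039336945, 'T': array([[-5.07133914e-05, -9.80117401e-01,  1.98418441e-01,
         2.84496706e-01],
       [-9.99969166e-01, -1.50840209e-03, -7.70655671e-03,
         2.83336785e-02],
       [ 7.85262513e-03, -1.98412713e-01, -9.80087104e-01,
         1.16158027e+00],
       [ 0.00000000e+00,  0.00000000e+00,  0.00000000e+00,
         1.00000000e+00]])}
side {'fx': 477.86087087659234, 'fy': 477.86087087659234, 'cx': 320.88372143456627, 'cy': 197.13823740453194, 'T': array([[ 0.99624703, -0.0215039 ,  0.08384174,  0.412415  ],
       [-0.08323244, -0.50382961,  0.85978374, -1.19082849],
       [ 0.02375325, -0.86353535, -0.50372858,  0.75222476],
       [ 0.        ,  0.        ,  0.        ,  1.        ]])}
{'t': 0.1, 'joint_positions': array([ 5.57403978e+01,  9.10869485e+00,  9.15625553e+01, -1.11151960e-04,
        7.94242154e+01, -1.20361270e+01]), 'joint_vel': array([ 0.12971175, -0.10009834, -0.09275593, -0.03996978,  0.07306818,
        0.04267288]), 'joint_torque': array([-2.04911797e-03, -3.86507571e+01, -3.22957563e+01,  7.00673182e-02,
        3.40128306e-02, -3.86567228e-05]), 'ee_pos': array([0.21716195, 0.53181673, 0.21374177]), 'orientation': array([[-9.25715672e-01,  3.78219008e-01, -9.36393412e-04],
       [ 3.78220009e-01,  9.25714711e-01, -1.37817019e-03],
       [ 3.45582996e-04, -1.62995647e-03, -9.99998612e-01]]), 'force': array([0.04276035, 0.05642259, 0.10950274]), 'moment': array([-0.01132091,  0.04268087,  0.04649023]), 'finger_force': 0.0, 'grip_width': 0.0922873040853244}
```

View pics/top0.png

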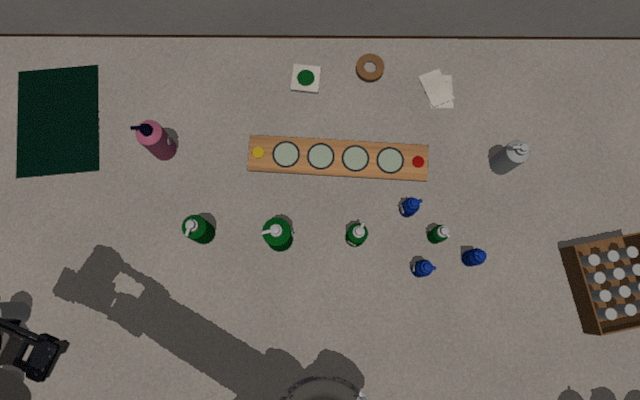

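View pics/side0.png

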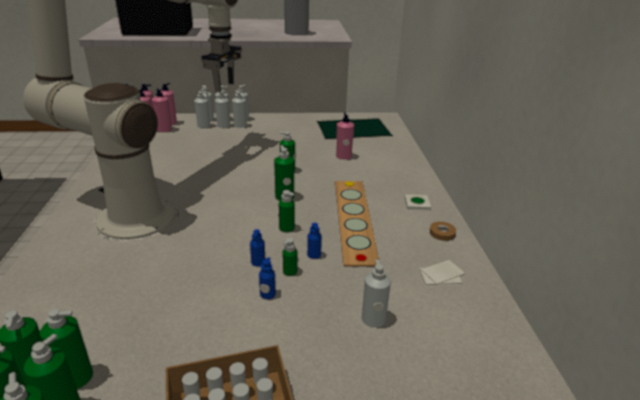

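Top view: green bottles at (198,228), (278,233), (357,233) and (438,233); blue look-alikes at (411,206), (424,267) and (474,257). The red disc is at (418,161), the robot's right, so XL goes on mark_1. The side view agrees. Next I'll measure.

```bash
cat > h.py <<'E'
import cv2,numpy as np
from cell import *
def world(n,d):
    c=get_calibration(n);v,u=np.mgrid[:400,:640]
    P=np.stack([(u-c["cx"])/c["fx"]*d,(v-c["cy"])/c["fy"]*d,d],-1)
    return P@c["T"][:3,:3].T+c["T"][:3,3]
def plane(n,u,v,z):
    c=get_calibration(n);r=c["T"][:3,:3]@[(u-c["cx"])/c["fx"],(v-c["cy"])/c["fy"],1];o=c["T"][:3,3]
    return o+r*(z-o[2])/r[2]
def comps(m,amin):
    n,l,st,ce=cv2.connectedComponentsWithStats(m.astype(np.uint8)*255)
    return [(l==i,st[i],ce[i]) for i in range(1,n) if st[i,4]>=amin]
E
python3 - <<'E'
from h import *
p=cv2.imread("pics/top0.png");d=np.load("pics/top0.npy");W=world("top",d)
hsv=cv2.cvtColor(p,cv2.COLOR_BGR2HSV);H,S,V=cv2.split(hsv)
print("table z",np.median(W[280:300,440:540,2]))
roi=np.zeros((400,640),bool);roi[100:300,110:540]=1
g=(H>50)&(H<80)&(S>150)&(V>50)&roi
b=(H>100)&(H<130)&(S>150)&(V>60)&roi
for name,m in(("green",g),("blue",b)):
  for q,st,ce in comps(m,60):
    q=cv2.dilate(q.astype(np.uint8),np.ones((9,9)))>0
    q&=(d>0)
    X=W[q];X=X[X[:,2]>.02];zt=np.percentile(X[:,2],99.5)
    B=X[(X[:,2]>zt-.045)]
    # body-rim points: upper part of the straight body and shoulder
    c,r=cv2.minEnclosingCircle(B[:,:2].astype(np.float32))
    gg=W[(cv2.erode(q.astype(np.uint8),np.ones((9,9)))>0)&m&(d>0)]; gz=np.percentile(gg[:,2],90)
    print(name,ce.round(0),"ztop",zt.round(3),"green z90",gz.round(3),"c",np.round(c,4),"dia",round(2*r,4))
pale=(H>35)&(H<90)&(S>10)&(S<90)&(V>140)&roi
M=[]
for q,st,ce in comps(pale,200):
    cn=max(cv2.findContours(q.astype(np.uint8),0,2)[0],key=cv2.contourArea)
    e=cv2.fitEllipse(cn);print("mark",np.round(e[0],1),plane("top",*e[0],.01).round(4),np.round(e[1],1))
for q,st,ce in comps((S>150)&((H<5)|(H>175)|((H>20)&(H<32)))&(V>120)&roi,50):print("disc",ce.round(1),plane("top",*ce,.013).round(4),p[int(ce[1]),int(ce[0])])
cv2.imwrite("pics/crop0.png",cv2.resize(p[125:290,160:500],None,fx=2.3,fy=2.3,interpolation=cv2.INTER_CUBIC))
E
```

```text
table z -0.0012227620768592296
green [196. 227.] ztop 0.143 green z90 0.114 c [0.4366 0.2826] dia 0.0543
green [278. 232.] ztop 0.165 green z90 0.136 c [0.423  0.1024] dia 0.0622
green [356. 235.] ztop 0.121 green z90 0.092 c [ 0.4264 -0.0752] dia 0.0461
blue [411. 205.] ztop 0.098 green z90 0.097 c [ 0.493  -0.2006] dia 0.0374
blue [477. 256.] ztop 0.1 green z90 0.097 c [ 0.3768 -0.344 ] dia 0.0372
blue [424. 268.] ztop 0.1 green z90 0.097 c [ 0.3512 -0.2248] dia 0.038
mark [285.5 153.8] [0.6307 0.0915 0.01  ] [20.5 21.5]
mark [320.2 155.8] [0.6257 0.0066 0.01  ] [20.3 21.2]
mark [355.  157.9] [ 0.6207 -0.0784  0.01  ] [20.3 21.4]
mark [389.7 159.8] [ 0.6159 -0.1632  0.01  ] [20.2 21.5]
disc [257.6 152. ] [0.6341 0.1596 0.013 ] [ 32 131 161]
disc [418.  161.5] [ 0.611  -0.2317  0.013 ] [ 11  15 127]
```

View pics/crop0.png

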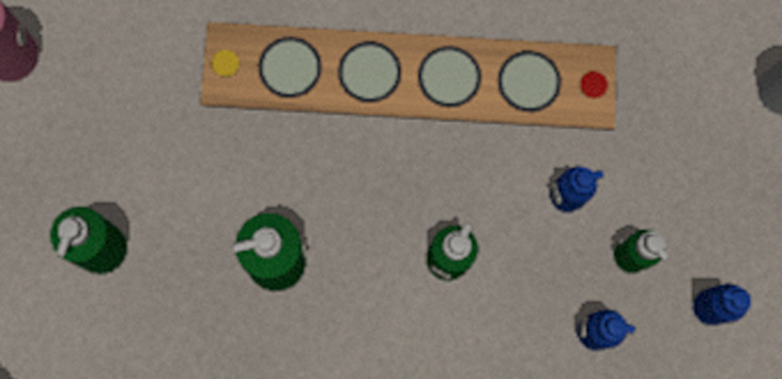

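Diameters and heights match L, XL and M (dia 54/62/46 mm), and the marks are 85 mm apart. S at (438,233) fell below the area filter. It is the only green one among three blue look-alikes, as the crop shows. I'll measure it and plan the moves.

```bash
cat >> h.py <<'E'
from scipy.spatial.transform import Rotation as R
def find_green(p,d,u,v,w=25):
    """centre, diameter, top of the pump bottle around pixel u,v"""
    W=world("top",d)[v-w:v+w,u-w:u+w].reshape(-1,3)
    X=W[W[:,2]>.025];zt=np.percentile(X[:,2],99.5);B=X[X[:,2]>zt-.045]
    c,r=cv2.minEnclosingCircle(B[:,:2].astype(np.float32));return np.round(c,4),round(2*r,4),round(zt,4)
def go(p,yaw,q=None,Rm=None):
    """slide, delta_rot from pose (q,Rm) (default: present one) to TCP p, closing axis at yaw deg, tool down"""
    s=read_state();q=s["ee_pos"] if q is None else q;Rm=s["orientation"] if Rm is None else Rm
    a=np.radians(yaw);T=np.array([[-np.sin(a),np.cos(a),0],[np.cos(a),np.sin(a),0],[0,0,-1]])
    return (Rm.T@(np.array(p)-q)).round(4),R.from_matrix(Rm.T@T).as_rotvec().round(4)
E
python3 - <<'E'
from h import *
d=np.load("pics/top0.npy");p=cv2.imread("pics/top0.png")
print("S",find_green(p,d,438,233,17)); c=find_green(p,d,438,233,17)[0]
for b in([.493,-.2006],[.3768,-.344],[.3512,-.2248]):
    v=np.array(b)-c;print(np.hypot(*v),np.degrees(np.arctan2(v[1],v[0])))
print("hover",go([*c,.2],-72))
E
```

```text
S (array([0.2845, 0.0283]), 0.0002, np.float64(1.1616))
0.3096247083163745 -47.67029610640819
0.38357082787928487 -76.07606553555664
0.2617412844776307 -75.23638185882491
hover (array([-0.2528, -0.4406,  0.0144]), array([-1.1000e-03,  1.8000e-03,  2.4396e+00]))
```

```bash
sed -i 's/X=W\[W\[:,2\]>.025\]/X=W[(W[:,2]>.025)\&(W[:,2]<.25)]/' h.py
python3 - <<'E'
from h import *
d=np.load("pics/top0.npy");p=cv2.imread("pics/top0.png")
r=find_green(p,d,438,233,16);print("S",r); c=r[0]
for b in([.493,-.2006],[.3768,-.344],[.3512,-.2248]):
    v=np.array(b)-c;print(np.hypot(*v),np.degrees(np.arctan2(v[1],v[0])))
print("hover",go([*c,.2],-72))
E
```

```text
S (array([ 0.4298, -0.2653]), 0.0374, np.float64(0.0983))
0.09044517676471198 45.67192907937006
0.09488250629067509 -123.95803764816883
0.08842064238626633 152.73943482957634
hover (array([-0.4983, -0.6575,  0.0146]), array([-1.1000e-03,  1.8000e-03,  2.4396e+00]))
```

>>> play_rows(series=[{"slide": [-0.03, -0.04, 0.001], "delta_rot": [0, 0, 0.15], "hand": -0.4}, {"slide": [-0.06, -0.08, 0.002], "delta_rot": [0, 0, 0.3], "hand": -0.4}, {"slide": [-0.1, -0.13, 0.003], "delta_rot": [0, 0, 0.48], "hand": -0.4}, {"slide": [-0.14, -0.18, 0.004], "delta_rot": [0, 0, 0.66], "hand": -0.4}, {"slide": [-0.175, -0.23, 0.005], "delta_rot": [0, 0, 0.84], "hand": -0.4}, {"slide": [-0.21, -0.28, 0.006], "delta_rot": [0, 0, 1.02], "hand": -0.4}, {"slide": [-0.245, -0.325, 0.007], "delta_rot": [0, 0, 1.2], "hand": -0.4}, {"slide": [-0.28, -0.37, 0.008], "delta_rot": [0, 0, 1.38], "hand": -0.4}, {"slide": [-0.315, -0.415, 0.009], "delta_rot": [0, 0, 1.56], "hand": -0.4}, {"slide": [-0.35, -0.46, 0.01], "delta_rot": [0, 0, 1.74], "hand": -0.4}, {"slide": [-0.385, -0.51, 0.012], "delta_rot": [0, 0, 1.92], "hand": -0.4}, {"slide": [-0.42, -0.56, 0.014], "delta_rot": [0, 0, 2.1], "hand": -0.4}])

```text
t: 1.6
ee_pos: [0.3944, -0.147, 0.2004]
orientation: [[0.798, 0.603, 0.0], [0.603, -0.798, 0.0], [0.0, 0.0, -1.0]]
force: [0.8, 1.6, 0.6]
grip_width: 0.0643
finger_force: 0.0
```

```bash
python3 -c "
from h import *
s=read_state();print(s['t'],s['ee_pos'],s['grip_width'],s['joint_positions'].round(1));print(go([.4298,-.2653,.15],-72))"
```

```text
1.6 [ 0.39444603 -0.14697087  0.20037929] 0.06433846580914325 [-37.  -14.4 115.8   0.   78.6  15.9]
(array([-0.0432,  0.1157,  0.0504]), array([ 0.    , -0.0004,  0.333 ]))
```

>>> play_rows(series=[{"slide": [-0.015, 0.04, 0.0], "delta_rot": [0, 0, 0.11], "hand": -0.4}, {"slide": [-0.03, 0.08, 0.0], "delta_rot": [0, 0, 0.22], "hand": -0.4}, {"slide": [-0.043, 0.116, 0.0], "delta_rot": [0, 0, 0.333], "hand": -0.4}, {"slide": [-0.043, 0.116, 0.01], "delta_rot": [0, 0, 0.333], "hand": -0.4}, {"slide": [-0.043, 0.116, 0.01], "delta_rot": [0, 0, 0.333], "hand": -0.4}, {"slide": [-0.043, 0.116, 0.04], "delta_rot": [0, 0, 0.333], "hand": -0.4}, {"slide": [-0.043, 0.116, 0.08], "delta_rot": [0, 0, 0.333], "hand": -0.4}, {"slide": [-0.043, 0.116, 0.12], "delta_rot": [0, 0, 0.333], "hand": -0.4}, {"slide": [-0.043, 0.116, 0.15], "delta_rot": [0, 0, 0.333], "hand": -0.4}, {"slide": [-0.043, 0.116, 0.17], "delta_rot": [0, 0, 0.333], "hand": -0.4}, {"slide": [-0.043, 0.116, 0.17], "delta_rot": [0, 0, 0.333], "hand": -0.4}, {"slide": [-0.043, 0.116, 0.17], "delta_rot": [0, 0, 0.333], "hand": -0.4}])

```text
t: 3.1
ee_pos: [0.4315, -0.2631, 0.0317]
orientation: [[0.949, 0.316, 0.001], [0.316, -0.949, -0.001], [0.001, 0.001, -1.0]]
force: [0.2, 0.4, 0.4]
grip_width: 0.0645
finger_force: 0.0
```

>>> play_rows(series=[{"slide": [0, 0, 0], "delta_rot": [0, 0, 0], "hand": -0.1}, {"slide": [0, 0, 0], "delta_rot": [0, 0, 0], "hand": 0.1}, {"slide": [0, 0, 0], "delta_rot": [0, 0, 0], "hand": 0.4}, {"slide": [0, 0, 0], "delta_rot": [0, 0, 0], "hand": 1}, {"slide": [0, 0, 0], "delta_rot": [0, 0, 0], "hand": 1}, {"slide": [0, 0, 0], "delta_rot": [0, 0, 0], "hand": 1}])

```text
t: 3.85
ee_pos: [0.4313, -0.2637, 0.0311]
orientation: [[0.949, 0.315, 0.001], [0.315, -0.949, -0.001], [0.0, 0.001, -1.0]]
force: [-0.4, -0.8, 5.0]
grip_width: 0.0373
finger_force: 30.0
```

Run:
```python
from h import *
p,_=get_image("side");cv2.imwrite("pics/s1.png",cv2.resize(p[170:330,200:420],None,fx=3,fy=3))
s=read_state();print(s['t'],s['ee_pos'],s['grip_width'],s['finger_force'],s['force'])
```

```text
3.9 [ 0.43126488 -0.26363732  0.03110555] 0.03722793857825996 30.00099758442957 [-0.61488947 -0.1917246   5.71411385]
```

View pics/s1.png

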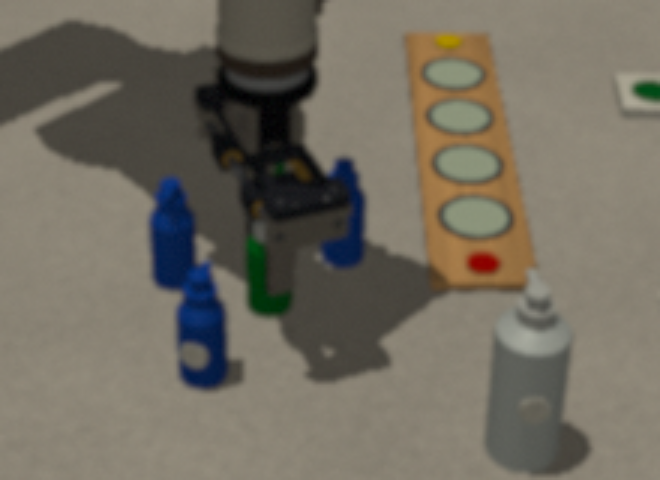

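S is gripped: width 37 mm, 30 N, blues untouched. Lift straight up.

>>> play_rows(series=[{"slide": [0, 0, -0.01], "delta_rot": [0, 0, 0], "hand": 1}, {"slide": [0, 0, -0.03], "delta_rot": [0, 0, 0], "hand": 1}, {"slide": [0, 0, -0.06], "delta_rot": [0, 0, 0], "hand": 1}, {"slide": [0, 0, -0.09], "delta_rot": [0, 0, 0], "hand": 1}, {"slide": [0, 0, -0.115], "delta_rot": [0, 0, 0], "hand": 1}, {"slide": [0, 0, -0.125], "delta_rot": [0, 0, 0], "hand": 1}, {"slide": [0, 0, -0.125], "delta_rot": [0, 0, 0], "hand": 1}])

```text
t: 4.78
ee_pos: [0.4309, -0.2631, 0.1556]
orientation: [[0.949, 0.315, 0.0], [0.315, -0.949, -0.0], [0.0, 0.0, -1.0]]
force: [-0.7, 0.6, -0.9]
grip_width: 0.0377
finger_force: 30.0
```

```bash
python3 -c "
from h import *
s=read_state();print(s['t'],s['ee_pos'],s['grip_width'],s['force']);print(go([.6307,.0935,s['ee_pos'][2]],-3.3))"
```

```text
4.775 [ 0.4308902  -0.26309732  0.1555988 ] 0.03766920910524892 [-0.66701572  0.60401115 -0.85282685]
(array([ 0.3021, -0.2754, -0.    ]), array([ 2.0000e-04, -0.0000e+00, -1.1924e+00]))
```

>>> play_rows(series=[{"slide": [0.015, -0.014, 0], "delta_rot": [0, 0, -0.06], "hand": 1}, {"slide": [0.045, -0.041, 0], "delta_rot": [0, 0, -0.18], "hand": 1}, {"slide": [0.08, -0.073, 0], "delta_rot": [0, 0, -0.32], "hand": 1}, {"slide": [0.115, -0.105, 0], "delta_rot": [0, 0, -0.46], "hand": 1}, {"slide": [0.15, -0.137, 0], "delta_rot": [0, 0, -0.6], "hand": 1}, {"slide": [0.185, -0.169, 0], "delta_rot": [0, 0, -0.74], "hand": 1}, {"slide": [0.22, -0.2, 0], "delta_rot": [0, 0, -0.88], "hand": 1}, {"slide": [0.255, -0.232, 0], "delta_rot": [0, 0, -1.01], "hand": 1}, {"slide": [0.28, -0.255, 0], "delta_rot": [0, 0, -1.12], "hand": 1}, {"slide": [0.295, -0.269, 0], "delta_rot": [0, 0, -1.17], "hand": 1}, {"slide": [0.302, -0.2754, 0], "delta_rot": [0, 0, -1.192], "hand": 1}, {"slide": [0.302, -0.2754, 0], "delta_rot": [0, 0, -1.192], "hand": 1}])

```text
t: 6.28
ee_pos: [0.6304, 0.093, 0.1551]
orientation: [[0.059, 0.998, -0.001], [0.998, -0.059, -0.0], [-0.0, -0.001, -1.0]]
force: [-1.1, -0.7, -1.9]
grip_width: 0.0372
finger_force: 30.0
```

Run:
```python
from h import *
p,d=get_image("top");s=read_state();print(s['t'],s['ee_pos'],s['grip_width'],s['force']);print(go([.6307,.0935,.043],-3.3))
p2,d2=get_image("side");cv2.imwrite("pics/s2.png",np.vstack([cv2.resize(p[100:220,200:440],None,fx=2.4,fy=2.4),cv2.resize(p2[110:230,260:500],None,fx=2.4,fy=2.4)]))
```

```text
6.325 [0.63037031 0.09258121 0.15531318] 0.037201937543260434 [ 0.0206098   0.56301922 -1.7287285 ]
(array([0.001 , 0.0004, 0.1123]), array([-0.0007,  0.0004, -0.0018]))
```

View pics/s2.png

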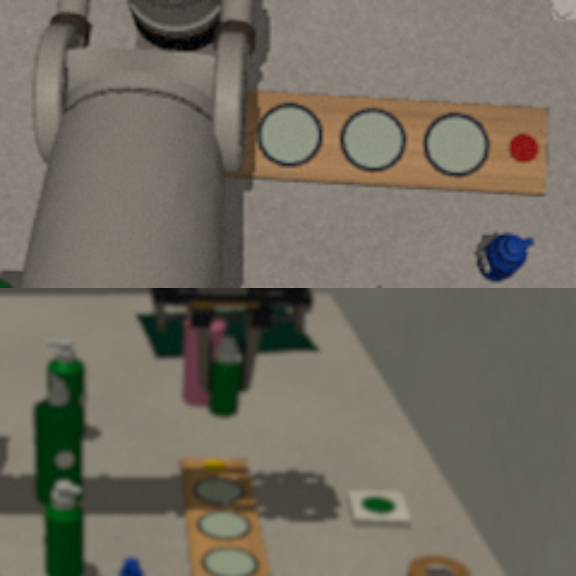

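S hangs upright above mark_4 (the yellow end). Lower and release.

>>> play_rows(series=[{"slide": [0.001, 0, 0.02], "delta_rot": [0, 0, 0], "hand": 1}, {"slide": [0.001, 0, 0.05], "delta_rot": [0, 0, 0], "hand": 1}, {"slide": [0.001, 0, 0.08], "delta_rot": [0, 0, 0], "hand": 1}, {"slide": [0.001, 0, 0.1], "delta_rot": [0, 0, 0], "hand": 1}, {"slide": [0.001, 0, 0.108], "delta_rot": [0, 0, 0], "hand": 1}, {"slide": [0.001, 0, 0.111], "delta_rot": [0, 0, 0], "hand": 1}, {"slide": [0.001, 0, 0.113], "delta_rot": [0, 0, 0], "hand": 1}, {"slide": [0.001, 0, 0.113], "delta_rot": [0, 0, 0], "hand": 1}])

```text
t: 7.38
ee_pos: [0.6313, 0.0944, 0.0434]
orientation: [[0.058, 0.998, 0.001], [0.998, -0.058, -0.0], [0.0, 0.001, -1.0]]
force: [-0.3, -0.3, -1.4]
grip_width: 0.0374
finger_force: 30.0
```

>>> play_rows(series=[{"slide": [0, 0, 0.0005], "delta_rot": [0, 0, 0], "hand": 0.1}, {"slide": [0, 0, 0.0005], "delta_rot": [0, 0, 0], "hand": -0.1}, {"slide": [0, 0, 0.0005], "delta_rot": [0, 0, 0], "hand": -0.3}, {"slide": [0, 0, 0], "delta_rot": [0, 0, 0], "hand": -0.5}, {"slide": [0, 0, 0], "delta_rot": [0, 0, 0], "hand": -0.5}, {"slide": [0, 0, -0.02], "delta_rot": [0, 0, 0], "hand": -0.5}, {"slide": [0, 0, -0.05], "delta_rot": [0, 0, 0], "hand": -0.5}, {"slide": [0, 0, -0.09], "delta_rot": [0, 0, 0], "hand": -0.5}, {"slide": [0, 0, -0.13], "delta_rot": [0, 0, 0], "hand": -0.7}, {"slide": [0, 0, -0.16], "delta_rot": [0, 0, 0], "hand": -1}])

```text
t: 8.62
ee_pos: [0.6316, 0.0944, 0.2067]
orientation: [[0.058, 0.998, 0.004], [0.998, -0.058, -0.0], [0.0, 0.004, -1.0]]
force: [0.1, -0.4, -0.2]
grip_width: 0.0861
finger_force: 0.0
```

```bash
python3 -c "
from h import *
s=read_state();print(s['t'],s['ee_pos'],s['grip_width'],s['force']);print(go([.4264,-.0752,.2],-3.3))"
```

```text
8.625 [0.63161035 0.09437948 0.20669108] 0.0860861762756521 [ 0.06388462 -0.38009596 -0.21188951]
(array([-0.1812, -0.1951,  0.0059]), array([ 0.0041, -0.0001, -0.0004]))
```

>>> play_rows(series=[{"slide": [-0.02, -0.022, 0], "delta_rot": [0, 0, 0], "hand": -1}, {"slide": [-0.055, -0.06, 0], "delta_rot": [0, 0, 0], "hand": -1}, {"slide": [-0.095, -0.102, 0], "delta_rot": [0, 0, 0], "hand": -1}, {"slide": [-0.135, -0.145, 0], "delta_rot": [0, 0, 0], "hand": -1}, {"slide": [-0.165, -0.178, 0], "delta_rot": [0, 0, 0], "hand": -1}, {"slide": [-0.181, -0.195, 0], "delta_rot": [0.004, 0, 0], "hand": -1}, {"slide": [-0.181, -0.195, 0], "delta_rot": [0.004, 0, 0], "hand": -1}, {"slide": [-0.181, -0.195, 0], "delta_rot": [0.004, 0, 0], "hand": -1}])

```text
t: 9.62
ee_pos: [0.4263, -0.0748, 0.2035]
orientation: [[0.058, 0.998, -0.002], [0.998, -0.058, -0.0], [-0.0, -0.002, -1.0]]
force: [-0.0, -0.1, 0.1]
grip_width: 0.0922
finger_force: 0.0
```

Run:
```python
from h import *
p,d=get_image("top");cv2.imwrite("pics/t3.png",p);np.save("pics/t3.npy",d)
q=plane("top",285.5,153.8,.01)
W=world("top",d);g=W[125:175,262:310].reshape(-1,3)
print("S view z",np.percentile(g[:,2],[50,95,99.5]).round(3))
print("S placed",find_green(p,d,285,148,22))
s=read_state();print(s['t'],s['ee_pos']);print(go([.4264,-.0752,.047],-3.3))
```

```text
S view z [0.009 0.088 0.108]
S placed (array([0.6289, 0.0933]), 0.0373, np.float64(0.1094))
9.675 [ 0.42631441 -0.07460602  0.20323196]
(array([-0.0006,  0.0006,  0.1562]), array([-0.0029,  0.0001,  0.0004]))
```

S stands on mark_4, about 2.5 mm off centre. Now M.

>>> play_rows(series=[{"slide": [-0.0005, 0.0005, 0.03], "delta_rot": [-0.002, 0, 0], "hand": -1}, {"slide": [-0.0005, 0.0005, 0.07], "delta_rot": [-0.002, 0, 0], "hand": -1}, {"slide": [-0.0005, 0.0005, 0.11], "delta_rot": [-0.002, 0, 0], "hand": -1}, {"slide": [-0.0005, 0.0005, 0.14], "delta_rot": [-0.002, 0, 0], "hand": -1}, {"slide": [-0.0005, 0.0005, 0.155], "delta_rot": [-0.002, 0, 0], "hand": -0.6}, {"slide": [-0.0005, 0.0005, 0.155], "delta_rot": [-0.002, 0, 0], "hand": -0.3}, {"slide": [-0.0005, 0.0005, 0.155], "delta_rot": [-0.002, 0, 0], "hand": -0.1}, {"slide": [-0.0005, 0.0005, 0.155], "delta_rot": [-0.002, 0, 0], "hand": 0.2}, {"slide": [-0.0005, 0.0005, 0.155], "delta_rot": [-0.002, 0, 0], "hand": 1}, {"slide": [-0.0005, 0.0005, 0.155], "delta_rot": [-0.002, 0, 0], "hand": 1}, {"slide": [-0.0005, 0.0005, 0.155], "delta_rot": [-0.002, 0, 0], "hand": 1}])

```text
t: 11.05
ee_pos: [0.4262, -0.0759, 0.0484]
orientation: [[0.058, 0.998, -0.0], [0.998, -0.058, -0.001], [-0.001, -0.0, -1.0]]
force: [0.3, -0.2, 5.9]
grip_width: 0.0455
finger_force: 30.0
```

>>> play_rows(series=[{"slide": [0, 0, -0.01], "delta_rot": [0, 0, 0], "hand": 1}, {"slide": [0, 0, -0.03], "delta_rot": [0, 0, 0], "hand": 1}, {"slide": [0, 0, -0.06], "delta_rot": [0, 0, 0], "hand": 1}, {"slide": [0, 0, -0.09], "delta_rot": [0, 0, 0], "hand": 1}, {"slide": [0, 0, -0.12], "delta_rot": [0, 0, 0], "hand": 1}, {"slide": [0, 0, -0.145], "delta_rot": [0, 0, 0], "hand": 1}, {"slide": [0, 0, -0.15], "delta_rot": [0, 0, 0], "hand": 1}])

```text
t: 11.92
ee_pos: [0.4263, -0.0758, 0.1991]
orientation: [[0.058, 0.998, 0.0], [0.998, -0.058, -0.001], [-0.001, 0.001, -1.0]]
force: [-0.9, -0.1, -2.0]
grip_width: 0.0452
finger_force: 29.9
```

```bash
python3 -c "
from h import *
s=read_state();print(s['t'],s['ee_pos'],s['grip_width'],s['force']);print(go([.6265,.0066,s['ee_pos'][2]],-3.3))"
```

```text
11.925 [ 0.42633376 -0.07582054  0.19913882] 0.04515919168774498 [-0.8805798  -0.10077482 -1.98813325]
(array([0.0939, 0.1951, 0.    ]), array([ 0.0006,  0.0011, -0.0003]))
```

>>> play_rows(series=[{"slide": [0.006, 0.013, 0], "delta_rot": [0, 0, 0], "hand": 1}, {"slide": [0.02, 0.041, 0], "delta_rot": [0, 0, 0], "hand": 1}, {"slide": [0.036, 0.075, 0], "delta_rot": [0, 0, 0], "hand": 1}, {"slide": [0.053, 0.11, 0], "delta_rot": [0, 0, 0], "hand": 1}, {"slide": [0.07, 0.145, 0], "delta_rot": [0, 0, 0], "hand": 1}, {"slide": [0.083, 0.173, 0], "delta_rot": [0, 0, 0], "hand": 1}, {"slide": [0.091, 0.189, 0], "delta_rot": [0, 0, 0], "hand": 1}, {"slide": [0.094, 0.195, 0], "delta_rot": [0, 0, 0], "hand": 1}, {"slide": [0.094, 0.195, 0], "delta_rot": [0, 0, 0], "hand": 1}])

```text
t: 13.05
ee_pos: [0.6254, 0.0074, 0.1957]
orientation: [[0.058, 0.998, -0.004], [0.998, -0.058, 0.0], [0.0, -0.004, -1.0]]
force: [-0.8, 0.0, -1.1]
grip_width: 0.0456
finger_force: 29.9
```

```bash
python3 -c "
from h import *
s=read_state();print(s['t'],s['ee_pos'],s['grip_width'],s['force']);print(go([.6265,.0066,.059],-3.3))"
```

```text
13.05 [0.62537203 0.0074333  0.19574749] 0.04563916872850944 [-0.84592912  0.02737842 -1.0643223 ]
(array([-0.0008,  0.0018,  0.1367]), array([-0.0043, -0.0002,  0.    ]))
```

>>> play_rows(series=[{"slide": [-0.0005, 0.001, 0.02], "delta_rot": [-0.002, 0, 0], "hand": 1}, {"slide": [-0.0005, 0.001, 0.05], "delta_rot": [-0.002, 0, 0], "hand": 1}, {"slide": [-0.0005, 0.001, 0.08], "delta_rot": [-0.002, 0, 0], "hand": 1}, {"slide": [-0.0005, 0.001, 0.11], "delta_rot": [-0.002, 0, 0], "hand": 1}, {"slide": [-0.0005, 0.001, 0.127], "delta_rot": [-0.002, 0, 0], "hand": 1}, {"slide": [-0.0005, 0.001, 0.133], "delta_rot": [-0.002, 0, 0], "hand": 1}, {"slide": [-0.0005, 0.001, 0.136], "delta_rot": [-0.002, 0, 0], "hand": 1}, {"slide": [-0.0005, 0.001, 0.137], "delta_rot": [-0.002, 0, 0], "hand": 1}, {"slide": [-0.0005, 0.001, 0.137], "delta_rot": [-0.002, 0, 0], "hand": 1}])

```text
t: 14.18
ee_pos: [0.6271, 0.0064, 0.061]
orientation: [[0.058, 0.998, 0.001], [0.998, -0.058, -0.0], [-0.0, 0.001, -1.0]]
force: [0.6, 0.9, -1.0]
grip_width: 0.0455
finger_force: 29.9
```

Still hanging about 2 mm up. Lower a little further and release.

>>> play_rows(series=[{"slide": [0, 0, 0.001], "delta_rot": [0, 0, 0], "hand": 1}, {"slide": [0, 0, 0.002], "delta_rot": [0, 0, 0], "hand": 1}, {"slide": [0, 0, 0.002], "delta_rot": [0, 0, 0], "hand": 0.0}, {"slide": [0, 0, 0.002], "delta_rot": [0, 0, 0], "hand": -0.2}, {"slide": [0, 0, 0.002], "delta_rot": [0, 0, 0], "hand": -0.5}, {"slide": [0, 0, 0.002], "delta_rot": [0, 0, 0], "hand": -0.7}, {"slide": [0, 0, -0.02], "delta_rot": [0, 0, 0], "hand": -0.7}, {"slide": [0, 0, -0.05], "delta_rot": [0, 0, 0], "hand": -0.7}, {"slide": [0, 0, -0.09], "delta_rot": [0, 0, 0], "hand": -0.7}, {"slide": [0, 0, -0.13], "delta_rot": [0, 0, 0], "hand": -1}, {"slide": [0, 0, -0.165], "delta_rot": [0, 0, 0], "hand": -1}])

```text
t: 15.55
ee_pos: [0.6267, 0.0065, 0.227]
orientation: [[0.058, 0.998, 0.001], [0.998, -0.058, -0.0], [-0.0, 0.001, -1.0]]
force: [1.1, 0.1, -0.3]
grip_width: 0.0913
finger_force: 0.0
```

```bash
python3 -c "
from h import *
s=read_state();print(s['t'],s['ee_pos'],s['grip_width'],s['force']);print(go([.4376,.2826,.23],-3.3))"
```

```text
15.55 [0.62668406 0.00646533 0.22698133] 0.09133360813445963 [ 1.08142938  0.10345386 -0.2590114 ]
(array([ 0.2647, -0.2048, -0.0033]), array([ 0.0011,  0.0001, -0.0004]))
```

>>> play_rows(series=[{"slide": [0.025, -0.02, 0], "delta_rot": [0, 0, 0], "hand": -1}, {"slide": [0.07, -0.054, 0], "delta_rot": [0, 0, 0], "hand": -1}, {"slide": [0.115, -0.09, 0], "delta_rot": [0, 0, 0], "hand": -1}, {"slide": [0.16, -0.125, 0], "delta_rot": [0, 0, 0], "hand": -1}, {"slide": [0.205, -0.16, 0], "delta_rot": [0, 0, 0], "hand": -1}, {"slide": [0.245, -0.19, 0], "delta_rot": [0, 0, 0], "hand": -1}, {"slide": [0.265, -0.205, 0], "delta_rot": [0.001, 0, 0], "hand": -1}, {"slide": [0.265, -0.205, 0], "delta_rot": [0.001, 0, 0], "hand": -1}, {"slide": [0.265, -0.205, 0], "delta_rot": [0.001, 0, 0], "hand": -1}])

```text
t: 16.68
ee_pos: [0.4377, 0.2824, 0.2252]
orientation: [[0.058, 0.998, -0.001], [0.998, -0.058, -0.0], [-0.0, -0.001, -1.0]]
force: [0.2, 0.3, 0.5]
grip_width: 0.092
finger_force: 0.0
```

Run:
```python
from h import *
p,d=get_image("top")
print("S,M placed",find_green(p,d,285,148,17),find_green(p,d,320,148,17))
s=read_state();print(s['t'],s['ee_pos']);print(go([.4376,.2826,.069],-3.3))
```

```text
S,M placed (array([0.6291, 0.0934]), 0.0373, np.float64(0.1093)) (array([0.6257, 0.0069]), 0.0463, np.float64(0.1315))
16.725 [0.43784514 0.28212742 0.22519223]
(array([ 0.0005, -0.0002,  0.1562]), array([-0.0008,  0.0003, -0.0015]))
```

M is dead centre on mark_3. Now L.

>>> play_rows(series=[{"slide": [0.0005, 0, 0.03], "delta_rot": [0, 0, 0], "hand": -1}, {"slide": [0.0005, 0, 0.07], "delta_rot": [0, 0, 0], "hand": -1}, {"slide": [0.0005, 0, 0.11], "delta_rot": [0, 0, 0], "hand": -1}, {"slide": [0.0005, 0, 0.14], "delta_rot": [0, 0, 0], "hand": -1}, {"slide": [0.0005, 0, 0.156], "delta_rot": [0, 0, 0], "hand": -0.7}, {"slide": [0.0005, 0, 0.156], "delta_rot": [0, 0, 0], "hand": -0.5}, {"slide": [0.0005, 0, 0.156], "delta_rot": [0, 0, 0], "hand": -0.3}, {"slide": [0.0005, 0, 0.156], "delta_rot": [0, 0, 0], "hand": 0}, {"slide": [0.0005, 0, 0.156], "delta_rot": [0, 0, 0], "hand": 1}, {"slide": [0.0005, 0, 0.156], "delta_rot": [0, 0, 0], "hand": 1}, {"slide": [0.0005, 0, 0.156], "delta_rot": [0, 0, 0], "hand": 1}])

```text
t: 18.1
ee_pos: [0.4382, 0.2838, 0.0706]
orientation: [[0.058, 0.998, 0.001], [0.998, -0.058, 0.001], [0.001, 0.001, -1.0]]
force: [-0.2, -0.6, 5.8]
grip_width: 0.0527
finger_force: 30.0
```

>>> play_rows(series=[{"slide": [0, 0, -0.01], "delta_rot": [0, 0, 0], "hand": 1}, {"slide": [0, 0, -0.03], "delta_rot": [0, 0, 0], "hand": 1}, {"slide": [0, 0, -0.06], "delta_rot": [0, 0, 0], "hand": 1}, {"slide": [0, 0, -0.09], "delta_rot": [0, 0, 0], "hand": 1}, {"slide": [0, 0, -0.12], "delta_rot": [0, 0, 0], "hand": 1}, {"slide": [0, 0, -0.15], "delta_rot": [0, 0, 0], "hand": 1}, {"slide": [0, 0, -0.17], "delta_rot": [0, 0, 0], "hand": 1}, {"slide": [0, 0, -0.175], "delta_rot": [0, 0, 0], "hand": 1}])

```text
t: 19.1
ee_pos: [0.4377, 0.2836, 0.2456]
orientation: [[0.058, 0.998, 0.001], [0.998, -0.058, 0.001], [0.001, 0.001, -1.0]]
force: [0.6, 0.2, -2.4]
grip_width: 0.0534
finger_force: 30.0
```

```bash
python3 -c "
from h import *
s=read_state();print(s['t'],s['ee_pos'],s['grip_width'],s['force']);print(go([.6217,-.0784,s['ee_pos'][2]],-3.3))"
```

```text
19.1 [0.43767324 0.28362562 0.24561871] 0.05336851272410222 [ 0.56063591  0.24276186 -2.3963569 ]
(array([-3.508e-01,  2.047e-01, -1.000e-04]), array([ 0.001 , -0.0008, -0.0003]))
```

>>> play_rows(series=[{"slide": [-0.02, 0.012, 0], "delta_rot": [0, 0, 0], "hand": 1}, {"slide": [-0.055, 0.032, 0], "delta_rot": [0, 0, 0], "hand": 1}, {"slide": [-0.095, 0.055, 0], "delta_rot": [0, 0, 0], "hand": 1}, {"slide": [-0.135, 0.079, 0], "delta_rot": [0, 0, 0], "hand": 1}, {"slide": [-0.175, 0.102, 0], "delta_rot": [0, 0, 0], "hand": 1}, {"slide": [-0.215, 0.126, 0], "delta_rot": [0, 0, 0], "hand": 1}, {"slide": [-0.255, 0.149, 0], "delta_rot": [0, 0, 0], "hand": 1}, {"slide": [-0.295, 0.172, 0], "delta_rot": [0, 0, 0], "hand": 1}, {"slide": [-0.325, 0.19, 0], "delta_rot": [0, 0, 0], "hand": 1}, {"slide": [-0.342, 0.2, 0], "delta_rot": [0, 0, 0], "hand": 1}, {"slide": [-0.35, 0.2045, 0], "delta_rot": [0, 0, 0], "hand": 1}, {"slide": [-0.35, 0.2045, 0], "delta_rot": [0, 0, 0], "hand": 1}])

```text
t: 20.6
ee_pos: [0.6209, -0.0774, 0.2437]
orientation: [[0.058, 0.998, -0.002], [0.998, -0.058, 0.001], [0.0, -0.002, -1.0]]
force: [0.5, 0.9, -2.3]
grip_width: 0.0531
finger_force: 30.0
```

```bash
python3 -c "
from h import *
s=read_state();print(s['t'],s['ee_pos'],s['grip_width'],s['force']);print(go([.6217,-.0774,.0806],-3.3))"
```

```text
20.6 [ 0.62092883 -0.07736124  0.24369159] 0.053081273702427115 [ 0.53267381  0.90736106 -2.34993407]
(array([-1.000e-04,  1.100e-03,  1.631e-01]), array([-0.0018, -0.0005, -0.0002]))
```

>>> play_rows(series=[{"slide": [0, 0.0005, 0.02], "delta_rot": [-0.001, 0, 0], "hand": 1}, {"slide": [0, 0.0005, 0.05], "delta_rot": [-0.001, 0, 0], "hand": 1}, {"slide": [0, 0.0005, 0.085], "delta_rot": [-0.001, 0, 0], "hand": 1}, {"slide": [0, 0.0005, 0.12], "delta_rot": [-0.001, 0, 0], "hand": 1}, {"slide": [0, 0.0005, 0.145], "delta_rot": [-0.001, 0, 0], "hand": 1}, {"slide": [0, 0.0005, 0.156], "delta_rot": [-0.001, 0, 0], "hand": 1}, {"slide": [0, 0.0005, 0.16], "delta_rot": [-0.001, 0, 0], "hand": 1}, {"slide": [0, 0.0005, 0.162], "delta_rot": [-0.001, 0, 0], "hand": 1}, {"slide": [0, 0.0005, 0.1625], "delta_rot": [-0.001, 0, 0], "hand": 1}, {"slide": [0, 0.0005, 0.1625], "delta_rot": [-0.001, 0, 0], "hand": 1}])

```text
t: 21.85
ee_pos: [0.6219, -0.078, 0.0822]
orientation: [[0.058, 0.998, 0.001], [0.998, -0.058, -0.0], [-0.0, 0.001, -1.0]]
force: [-1.5, 0.0, -2.3]
grip_width: 0.0535
finger_force: 30.0
```

>>> play_rows(series=[{"slide": [0, 0, 0.001], "delta_rot": [0, 0, 0], "hand": 1}, {"slide": [0, 0, 0.0015], "delta_rot": [0, 0, 0], "hand": 1}, {"slide": [0, 0, 0.0015], "delta_rot": [0, 0, 0], "hand": -0.2}, {"slide": [0, 0, 0.0015], "delta_rot": [0, 0, 0], "hand": -0.4}, {"slide": [0, 0, 0.0015], "delta_rot": [0, 0, 0], "hand": -0.7}, {"slide": [0, 0, 0.0015], "delta_rot": [0, 0, 0], "hand": -0.9}, {"slide": [0, 0, -0.02], "delta_rot": [0, 0, 0], "hand": -0.9}, {"slide": [0, 0, -0.05], "delta_rot": [0, 0, 0], "hand": -0.9}, {"slide": [0, 0, -0.09], "delta_rot": [0, 0, 0], "hand": -1}, {"slide": [0, 0, -0.13], "delta_rot": [0, 0, 0], "hand": -1}, {"slide": [0, 0, -0.165], "delta_rot": [0, 0, 0], "hand": -1}])

```text
t: 23.22
ee_pos: [0.6216, -0.0779, 0.2483]
orientation: [[0.058, 0.998, 0.001], [0.998, -0.058, -0.0], [-0.0, 0.001, -1.0]]
force: [0.2, 0.1, -0.4]
grip_width: 0.0919
finger_force: 0.0
```

```bash
python3 -c "
from h import *
s=read_state();print(s['t'],s['ee_pos'],s['grip_width'],s['force']);print(go([.424,.1024,.245],-3.3))"
```

```text
23.225 [ 0.62163727 -0.07790589  0.248254  ] 0.0918604285615918 [ 0.21964111  0.1019285  -0.35647487]
(array([ 0.1686, -0.2078,  0.003 ]), array([ 0.001 ,  0.0003, -0.0004]))
```

>>> play_rows(series=[{"slide": [0.017, -0.021, 0], "delta_rot": [0, 0, 0], "hand": -1}, {"slide": [0.045, -0.055, 0], "delta_rot": [0, 0, 0], "hand": -1}, {"slide": [0.08, -0.098, 0], "delta_rot": [0, 0, 0], "hand": -1}, {"slide": [0.115, -0.142, 0], "delta_rot": [0, 0, 0], "hand": -1}, {"slide": [0.145, -0.179, 0], "delta_rot": [0, 0, 0], "hand": -1}, {"slide": [0.163, -0.201, 0], "delta_rot": [0, 0, 0], "hand": -1}, {"slide": [0.1685, -0.208, 0], "delta_rot": [0.001, 0, 0], "hand": -1}, {"slide": [0.1685, -0.208, 0], "delta_rot": [0.001, 0, 0], "hand": -1}, {"slide": [0.1685, -0.208, 0], "delta_rot": [0.001, 0, 0], "hand": -1}])

```text
t: 24.35
ee_pos: [0.4243, 0.1017, 0.2465]
orientation: [[0.059, 0.998, -0.001], [0.998, -0.059, -0.0], [-0.0, -0.001, -1.0]]
force: [0.8, 0.1, 0.2]
grip_width: 0.0922
finger_force: 0.0
```

Run:
```python
from h import *
p,d=get_image("top");cv2.imwrite("pics/t4.png",p)
for u in(285,320,355):print(find_green(p,d,u,148,17))
s=read_state();print(s['t'],s['ee_pos']);print(go([.424,.1024,.091],-3.3))
```

```text
(array([0.6297, 0.0935]), 0.0374, np.float64(0.109))
(array([0.6261, 0.0071]), 0.046, np.float64(0.1305))
(array([ 0.619 , -0.0784]), 0.0545, np.float64(0.1525))
24.4 [0.42428214 0.10169801 0.24645427]
(array([ 0.0007, -0.0002,  0.1555]), array([-0.0011,  0.0002, -0.0015]))
```

View pics/t4.png

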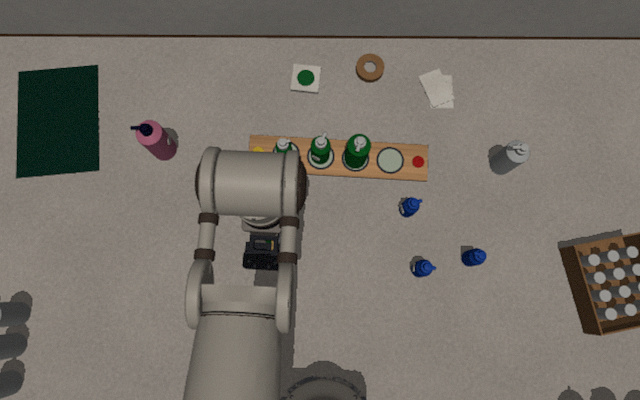

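S, M and L stand upright at about (284,148), (320,150) and (357,150), on marks 4, 3 and 2, each within 2.5 mm of centre. Mark_1 at (390,160) is free. Now XL.

>>> play_rows(series=[{"slide": [0.0005, 0, 0.03], "delta_rot": [0, 0, 0], "hand": -1}, {"slide": [0.0005, 0, 0.07], "delta_rot": [0, 0, 0], "hand": -1}, {"slide": [0.0005, 0, 0.11], "delta_rot": [0, 0, 0], "hand": -1}, {"slide": [0.0005, 0, 0.14], "delta_rot": [0, 0, 0], "hand": -1}, {"slide": [0.0005, 0, 0.1555], "delta_rot": [0, 0, 0], "hand": -0.9}, {"slide": [0.0005, 0, 0.1555], "delta_rot": [0, 0, 0], "hand": -0.7}, {"slide": [0.0005, 0, 0.1555], "delta_rot": [0, 0, 0], "hand": -0.5}, {"slide": [0.0005, 0, 0.1555], "delta_rot": [0, 0, 0], "hand": -0.2}, {"slide": [0.0005, 0, 0.1555], "delta_rot": [0, 0, 0], "hand": 1}, {"slide": [0.0005, 0, 0.1555], "delta_rot": [0, 0, 0], "hand": 1}, {"slide": [0.0005, 0, 0.1555], "delta_rot": [0, 0, 0], "hand": 1}])

```text
t: 25.78
ee_pos: [0.4246, 0.1029, 0.0923]
orientation: [[0.058, 0.998, 0.001], [0.998, -0.058, -0.0], [-0.0, 0.001, -1.0]]
force: [-0.7, -0.0, 6.2]
grip_width: 0.0616
finger_force: 30.0
```

>>> play_rows(series=[{"slide": [0, 0, -0.01], "delta_rot": [0, 0, 0], "hand": 1}, {"slide": [0, 0, -0.03], "delta_rot": [0, 0, 0], "hand": 1}, {"slide": [0, 0, -0.06], "delta_rot": [0, 0, 0], "hand": 1}, {"slide": [0, 0, -0.09], "delta_rot": [0, 0, 0], "hand": 1}, {"slide": [0, 0, -0.12], "delta_rot": [0, 0, 0], "hand": 1}, {"slide": [0, 0, -0.15], "delta_rot": [0, 0, 0], "hand": 1}, {"slide": [0, 0, -0.17], "delta_rot": [0, 0, 0], "hand": 1}, {"slide": [0, 0, -0.18], "delta_rot": [0, 0, 0], "hand": 1}])

```text
t: 26.78
ee_pos: [0.4237, 0.1029, 0.2719]
orientation: [[0.058, 0.998, -0.0], [0.998, -0.058, 0.0], [0.0, -0.0, -1.0]]
force: [0.1, 0.7, -3.6]
grip_width: 0.0617
finger_force: 30.0
```

```bash
python3 -c "
from h import *
s=read_state();print(s['t'],s['ee_pos'],s['grip_width'],s['force']);print(go([.6174,-.1632,s['ee_pos'][2]],-3.3))"
```

```text
26.775 [0.42366269 0.10294689 0.27192691] 0.061677745740571784 [ 0.12190439  0.67709145 -3.64288117]
(array([-0.2545,  0.2088, -0.    ]), array([-0.0002, -0.    , -0.0004]))
```

>>> play_rows(series=[{"slide": [-0.015, 0.012, 0], "delta_rot": [0, 0, 0], "hand": 1}, {"slide": [-0.043, 0.035, 0], "delta_rot": [0, 0, 0], "hand": 1}, {"slide": [-0.073, 0.06, 0], "delta_rot": [0, 0, 0], "hand": 1}, {"slide": [-0.103, 0.085, 0], "delta_rot": [0, 0, 0], "hand": 1}, {"slide": [-0.133, 0.109, 0], "delta_rot": [0, 0, 0], "hand": 1}, {"slide": [-0.163, 0.134, 0], "delta_rot": [0, 0, 0], "hand": 1}, {"slide": [-0.193, 0.158, 0], "delta_rot": [0, 0, 0], "hand": 1}, {"slide": [-0.223, 0.183, 0], "delta_rot": [0, 0, 0], "hand": 1}, {"slide": [-0.243, 0.199, 0], "delta_rot": [0, 0, 0], "hand": 1}, {"slide": [-0.252, 0.207, 0], "delta_rot": [0, 0, 0], "hand": 1}, {"slide": [-0.2545, 0.209, 0], "delta_rot": [0, 0, 0], "hand": 1}, {"slide": [-0.2545, 0.209, 0], "delta_rot": [0, 0, 0], "hand": 1}])

```text
t: 28.28
ee_pos: [0.6172, -0.1628, 0.2705]
orientation: [[0.058, 0.998, -0.002], [0.998, -0.058, 0.001], [0.0, -0.002, -1.0]]
force: [-0.3, 0.3, -3.9]
grip_width: 0.0617
finger_force: 30.0
```

```bash
python3 -c "
from h import *
s=read_state();print(s['t'],s['ee_pos'],s['grip_width'],s['force']);print(go([.6174,-.1632,.1023],-3.3))"
```

```text
28.275 [ 0.61723286 -0.16281625  0.27047307] 0.061702691876603495 [-0.33226905  0.30820181 -3.92509677]
(array([-0.0005,  0.0005,  0.1682]), array([-0.0018, -0.0005, -0.    ]))
```

>>> play_rows(series=[{"slide": [0, 0, 0.02], "delta_rot": [-0.001, 0, 0], "hand": 1}, {"slide": [0, 0, 0.05], "delta_rot": [-0.001, 0, 0], "hand": 1}, {"slide": [0, 0, 0.085], "delta_rot": [-0.001, 0, 0], "hand": 1}, {"slide": [0, 0, 0.12], "delta_rot": [-0.001, 0, 0], "hand": 1}, {"slide": [0, 0, 0.147], "delta_rot": [-0.001, 0, 0], "hand": 1}, {"slide": [0, 0, 0.16], "delta_rot": [-0.001, 0, 0], "hand": 1}, {"slide": [0, 0, 0.165], "delta_rot": [-0.001, 0, 0], "hand": 1}, {"slide": [0, 0, 0.167], "delta_rot": [-0.001, 0, 0], "hand": 1}, {"slide": [0, 0, 0.1675], "delta_rot": [-0.001, 0, 0], "hand": 1}, {"slide": [0, 0, 0.1675], "delta_rot": [-0.001, 0, 0], "hand": 1}])

```text
t: 29.52
ee_pos: [0.6179, -0.1635, 0.1041]
orientation: [[0.058, 0.998, 0.001], [0.998, -0.058, -0.001], [-0.001, 0.001, -1.0]]
force: [0.3, -1.0, -3.5]
grip_width: 0.0616
finger_force: 30.0
```

>>> play_rows(series=[{"slide": [0, 0, 0.001], "delta_rot": [0, 0, 0], "hand": 1}, {"slide": [0, 0, 0.0015], "delta_rot": [0, 0, 0], "hand": 1}, {"slide": [0, 0, 0.0015], "delta_rot": [0, 0, 0], "hand": -0.4}, {"slide": [0, 0, 0.0015], "delta_rot": [0, 0, 0], "hand": -0.6}, {"slide": [0, 0, 0.0015], "delta_rot": [0, 0, 0], "hand": -0.9}, {"slide": [0, 0, 0.0015], "delta_rot": [0, 0, 0], "hand": -1}, {"slide": [0, 0, -0.02], "delta_rot": [0, 0, 0], "hand": -1}, {"slide": [0, 0, -0.05], "delta_rot": [0, 0, 0], "hand": -1}, {"slide": [0, 0, -0.09], "delta_rot": [0, 0, 0], "hand": -1}, {"slide": [0, 0, -0.13], "delta_rot": [0, 0, 0], "hand": -1}, {"slide": [0, 0, -0.165], "delta_rot": [0, 0, 0], "hand": -1}])

```text
t: 30.9
ee_pos: [0.6175, -0.1633, 0.2701]
orientation: [[0.058, 0.998, 0.001], [0.998, -0.058, -0.0], [-0.0, 0.001, -1.0]]
force: [0.1, 0.3, -0.1]
grip_width: 0.0916
finger_force: 0.0
```

>>> play_rows(series=[{"slide": [0, -0.03, 0], "delta_rot": [0, 0, 0], "hand": -1}, {"slide": [0, -0.07, 0], "delta_rot": [0, 0, 0], "hand": -1}, {"slide": [0, -0.11, 0], "delta_rot": [0, 0, 0], "hand": -1}, {"slide": [0, -0.15, 0], "delta_rot": [0, 0, 0], "hand": -1}, {"slide": [0, -0.18, 0], "delta_rot": [0, 0, 0], "hand": -1}, {"slide": [0, -0.2, 0], "delta_rot": [0, 0, 0], "hand": -1}, {"slide": [0, -0.2, 0], "delta_rot": [0, 0, 0], "hand": -1}])

```text
t: 31.78
ee_pos: [0.4173, -0.1517, 0.2686]
orientation: [[0.059, 0.998, 0.001], [0.998, -0.059, -0.001], [-0.001, 0.001, -1.0]]
force: [0.4, -0.8, 0.4]
grip_width: 0.0918
finger_force: 0.0
```

Run:
```python
from h import *
p,d=get_image("top");p2,_=get_image("side")
for u in(285,320,355,391):print(find_green(p,d,u,148,18))
s=read_state();print(s['t'],s['ee_pos'],s['force'])
cv2.imwrite("pics/end.png",np.vstack([cv2.resize(p[100:220,120:440],None,fx=2,fy=2),cv2.resize(p2[110:270,200:520],None,fx=2,fy=2)]))
```

```text
(array([0.6287, 0.0934]), 0.0373, np.float64(0.1087))
(array([0.6259, 0.0074]), 0.0468, np.float64(0.1316))
(array([ 0.6193, -0.0786]), 0.0541, np.float64(0.1537))
(array([ 0.6153, -0.1641]), 0.0622, np.float64(0.1744))
31.875 [ 0.41823918 -0.15185926  0.2685351 ] [-0.23251444 -0.13858605  0.15709225]
```

View pics/end.png

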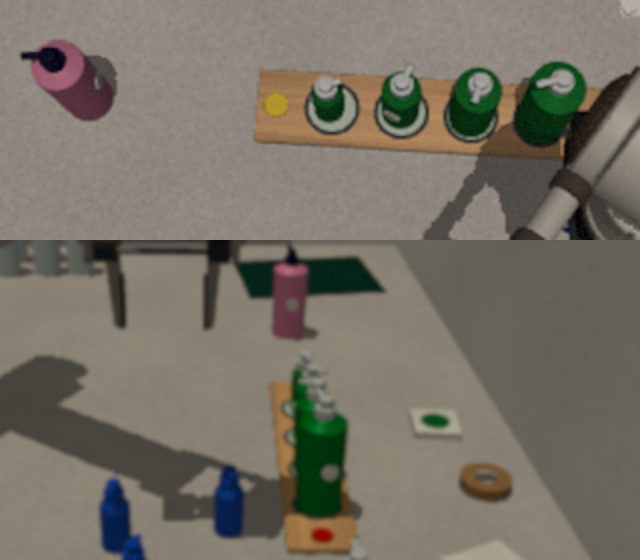

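All four stand upright in order on the marks: S, M, L and XL at x ≈ 328, 402, 475 and 552 in the top crop, XL at the red end, each within 3 mm of centre. The pink bottle is unmoved and the gripper is clear.

```bash
python3 -c "
from cell import hand_in
print(hand_in())"
```

```text
the job is handed in; nothing more can be done
None
```

The job is handed in: all four green bottles stand upright and released on marks 1 to 4, running from XL at the red disc to S at the yellow. By the camera each is within about 3 mm of its mark's centre. The pink bottle was not touched, and the run took about 32 s.

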